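# Prise the spring clip off a pivot pin with the forked wedge

## Robot

A 6-joint arm with a two-finger parallel gripper is mounted at the origin on the work surface. World frame = base frame: x ahead of the robot, y to its left, z up, the work surface at z = 0. Lengths are in mm, angles in rad, forces in N, time in s.
With the tool pointing down it reaches from about 300 to 775 mm from the base axis. Payload 14.6 kg.
Tool frame: the origin (TCP) lies between the finger pads; the fingertips stand 8 mm ahead of it and the grasp point (between the pads) lies 11 mm behind it; z points along the fingers, y is the direction in which the jaws open and shut (so a half turn about z gives the same grasp; the last joint's range is limited). The gripper opens to 94 mm and grips with 3 to 60 N. Pads are 16 mm wide; open, the fingers measure 119 mm over their backs; the gripper's body (75 mm by 177 mm) begins 78 mm behind the grasp point.
Start: joints at [1.045, 0.3, 1.521, -0, 1.321, -0.067], TCP at [243.576, 493.113, 213.446] pointing down, gripper open.
Joint ranges: [-3.03, 3.03], [-0.79, 2.21], [0.23, 2.52], [-1.04, 4.18], [0, 3.07], [-2.55, 2.55]. Speed limits (rad/s): [2.22, 2.22, 2.57, 3.14, 3.14, 3.14].

## Interface

Orientations are given as [roll, pitch, yaw] about the fixed x, y, z axes, in that order (R = Rz(yaw) Ry(pitch) Rx(roll)).
In Python, from cell import manip gives the robot as it stands. The module is installed in compiled form; this text tells all that it offers.
- The arm moves only by the tool send_rows, never from a script. Its argument "series" is a list that holds one entry, the list of rows, each a list of 5 numbers: the opening, from 0 (shut) to 1 (fully open), then the shift along the tool's x, y, z in mm, then the turn about the tool's z in degrees. In form: [[[gripper, dx, dy, dz, roll], ...]]. A call has 1 to 10 rows; each row is the pose to reach, as a shift and turn from the pose commanded when the call began, along the tool's axes at that moment; what a row does not reach only later rows make up. A row lasts 1/10 s, in which the tool goes at most 50 mm and 8.59 degrees, less where a joint would pass 70% of its speed; a pose out of reach is approached as far as the arm can. A call with a gripper value outside its range is refused whole. The fingers move at their own pace and stop on an object; "newtons" is the grip in N (left out, the last holds). Time passes only in rows, so rows that repeat a pose let the fingers close. It gives the time, the measured TCP pose, the force and the opening at its end, in the units of the state.
- manip.read_state(): the state, without advancing time (a new reading comes with each control period).
- manip.camera(name): name is "scene" or "side" or "wrist"; returns a dict with "img" (480x640x3 uint8, red, green, blue), "vfov" (degrees; the focal length in pixels is half the picture's height over the tangent of half this angle, whatever the lens; pixels are square), "cx", "cy" (the principal point, pixels), "pose" (4x4, takes a point from camera to world coordinates); the wrist camera has in their place "T_tool_cam" (4x4, takes a point from camera to tool coordinates, whose origin is the TCP and whose axes are the flange's). Camera axes: x right, y down, z forward; pixel columns grow to the right and rows downward; lengths in mm; the calibration is good to about 2 mm. A picture is of the moment at which its call begins: read the wrist's pose just before it. There is no depth.
- manip.sign_off(): hands the job in, once; it reports no verdict.
Trained networks look in a picture, given as the dict that the camera call returned (one of the last four; its "shot" number tells which), for a name from the list of things; names that differ only in an ending like _2 or _b are one class to them, and where a whole thing is asked for, a point or a joint stands for the part that bears it (a point fixed in the world has none). Each returns a list of dicts, best first, with "conf" (0 to 1); they miss things now and then, are a little off and sometimes report something else, mostly with a low value. They report only what shows in the picture. A call takes as long as a camera call. They do not tell look-alikes from the thing itself.
- manip.find_in(target, picture): "rect" ([left, top, width, height] in pixels, round what is visible of it).
- manip.silhouettes(target, picture): "pixels" (480x640 bool, what is visible of it) and "rect" ([left, top, width, height] in pixels, round what is visible of it).
The state is a dict: "clock": time; "joints": joint angles; "qd": joint speeds; "effort": joint torques, N m; "eef_pos": TCP position; "eef_rot": TCP orientation; "wrist_force": force on the tool from outside, world axes, zero at the start; "moment": the same for the moment, N m; "finger_gap": finger opening in mm.
Only numpy, scipy, OpenCV 4.12 (cv2) and the standard library are available. Lean on these libraries where they do the work, as an engineer would, in place of code of your own. Each camera call takes 0.05 s, during which the arm holds its last target. There are 200 camera calls.

## Task

Pick up the forked wedge and slide it flat along the aluminium link under the spring clip, from the side of the clip's upright tab, until both arms of the clip have sprung up out of the groove in the pin; do not touch the clip with the gripper before it is free, and do not ram the link. Then take the freed clip off the pin by its tab and put it in the steel parts tray, stand the wedge back on its flat underside on the bench clear of the tray and the link, and leave the other things on the bench where they are.

Things in the scene. Friction and masses are not known exactly. Their poses are not given: they have to be found in the camera images.
- fixture: aluminium robot-arm link: plate 195 x 84 x 12 mm on two grey feet, fixed, top face 40 mm above the bench. Origin: on the axis of its upright pin, at bench level; z up; plate from x -130 to +65. The clip's tab lies towards -x, where the plate is bare: the wedge comes from there, lying on the plate, and moves along +x.
- pin_top (a point): top of the steel pin, on its axis, 41 mm above the plate. Heights over the plate: groove of radius 6 mm from 5 to 11, ridge of radius 9 at 14 (45 degree flank below it), cone narrowing to radius 5 at 19, straight nose of radius 5 to the top.
- boss_end (a point): middle of the tab-side upper edge of the flat-sided steel boss under the clip: 19 mm wide (fixture y), 5 mm high, fixture x -22 to +20 mm. Beyond it, x +20 to +30, stands a lug of the same width, 20 mm high, which stops the clip's tips, so the clip cannot be pushed along.
- clip: loose spring-steel clip, 40 g, 5 mm thick, 38 mm wide (y), x -28 to +19. Origin: middle of its waist, underside; on the pin's axis, 5 mm above the plate, and parallel to the fixture frame when fitted. x points from tab to tips. Bridge at x -28 to -18; two straight sprung bars at y +-15.5 with inner pads that grip the pin's groove; tips turn inwards ahead of the pin.
- clip_tab (a point): middle of the top of the clip's upright tab: 5 mm thick (clip x), 16 mm wide (y), standing on the bridge at clip x -25.5, top 34 mm above the underside. Once the pads are forced over the ridge the clip jumps up and stays loosely on the cone round the pin, underside about 16 mm above the plate; from there it lifts straight off.
- wedge: loose tool, 180 g: dark steel forked wedge with a black upright grip. Origin: underside, beneath the grip; x to the fork's tips; z up. Grip 22 (x) x 24 (y) mm, 15 to 67 mm above the underside. Body 43 mm wide, 15 high, x -18 to +45, then two tines to x +123: 15 mm high as far as x +79, from there a straight ramp down to 2 mm at the tips.
- slot_root (a point): root of the slot between the wedge's tines, at its underside, wedge x +45. The slot is 23 mm wide and straddles boss and lug with 2 mm to spare each side; fully home it meets the boss (wedge origin 67 mm from the pin's axis). The clip springs free, sometimes one arm before the other, with the origin 95 to 70 mm from the axis, at a push of 5 to 15 N.
- tray: open steel parts tray, 130 x 110 mm (x, y), walls 26 mm high and 3 mm thick, floor 3 mm, fixed to the bench. Origin: centre of its underside.
- screwdriver: bystander: screwdriver lying on the bench, about 170 mm long; origin at its underside
- servo: bystander: small black servo motor standing on the bench, 54 x 20 x 41 mm; origin at its underside
- spool: bystander: white plastic spool, 48 mm across, 26 mm high, standing on its flange; origin at its underside
Mind the look-alikes: they are no part of the job. Of the things that look like the wedge, take the one that is farthest from the robot's base at the start.

How it is judged (in metres and radians):
On the way:
1. both arms of the clip are up out of the groove (clip not tilted sideways over 0.2 rad), raised by the wedge that lies under it, the gripper not touching the clip (z of clip in the frame of fixture above 0.0535 m and horizontal distance between clip and fixture below 0.02 m and horizontal distance between wedge and fixture below 0.12 m and contact force between the fingers and clip below 0.1 N and angle between clip's own y axis and vertical between 1.37 and 1.77 rad), for 0.1 s.
At the end, for the whole second after the job is handed in: the clip lies still inside the tray (its origin within the walls and less than 30 mm above the tray's underside), and the wedge stands still on its flat underside on the bench (origin under 6 mm high, tilt under 0.1 rad), touching neither tray nor link (x of clip in the frame of tray between -0.062 and 0.062 m and y of clip in the frame of tray between -0.052 and 0.052 m and z of clip in the frame of tray below 0.03 m and linear speed of each of clip, wedge below 0.02 m/s and height (world z) of wedge below 0.006 m and angle between wedge's own z axis and vertical below 0.1 rad and contact force between wedge and tray below 0.1 N and contact force between wedge and fixture below 0.1 N).
It fails at once if the gripper touches the clip while it is still seated on the pin (contact force between the fingers and clip above 0.5 N and z of clip in the frame of fixture below 0.052 m and horizontal distance between clip and fixture below 0.02 m).
It fails at once if the wedge or the gripper presses on the link with more than 50 N (contact force between any of wedge, the fingers and fixture above 50 N).
It fails at once if the screwdriver, servo or spool is moved more than 20 mm (distance of any of screwdriver, servo, spool from where it was at the start of the episode above 0.02 m).
It also fails if it takes over 72 s, if anything falls off the work surface, if the arm or the gripper's body presses on something with over 40 N, if the wrist force passes 120 N, or if a joint passes its speed limit or range.

## Working session

There is one attempt and no reset: what is moved stays moved. The work goes in short steps, Python scripts to look and compute and a tool call to move; the robot and the scene stay as the last step left them, time stands still between calls to the robot, and variables do not carry over. Pictures are saved under pics/ and viewed, about 8 in all and at most 12, crops included, and the job is handed in when it is done.

Besides the shell and the picture viewer there is one more tool, called after ">>>" by a JSON object that holds its "op" and its "data", one argument or row to a line. send_rows: Moves the arm, as the interface text tells. Its arguments: {"type":"object","properties":{"series":{"type":"array"},"newtons":{"type":"number"}},"required":["series"]}

```bash
mkdir -p pics; cat > h.py <<'E'
import numpy as np, cv2
from cell import manip
from scipy.spatial.transform import Rotation as R
def Ttool(s):
    T=np.eye(4);T[:3,:3]=R.from_euler('xyz',s['eef_rot']).as_matrix();T[:3,3]=s['eef_pos'];return T
def shot(n):
    s=manip.read_state();c=manip.camera(n)
    c['P']=c['pose'] if 'pose' in c else Ttool(s)@c['T_tool_cam']
    c['P']=np.array(c['P']);c['f']=240/np.tan(np.radians(c['vfov'])/2);return c
def ray(c,u,v,z):
    d=c['P'][:3,:3]@np.array([(u-c['cx'])/c['f'],(v-c['cy'])/c['f'],1]);o=c['P'][:3,3]
    return o+d*(z-o[2])/d[2]
def proj(c,p):
    q=np.linalg.inv(c['P'])@np.append(p,1);return c['f']*q[:2]/q[2]+[c['cx'],c['cy']]
def save(c,name,box=None,sc=1):
    im=c['img'][...,::-1]
    if box: im=im[box[1]:box[3],box[0]:box[2]]
    cv2.imwrite('pics/'+name,cv2.resize(im,None,fx=sc,fy=sc,interpolation=cv2.INTER_CUBIC))
E
python3 - <<'E'
from h import *
print(manip.read_state())
for n in ['scene','side','wrist']:
    c=shot(n);save(c,n+'0.png');print(n,c['vfov'],c['cx'],c['cy'],c['P'].round(3).tolist())
    for t in ['fixture','pin_top','clip','clip_tab','wedge','tray','screwdriver','servo','spool','slot_root','boss_end']:
        print(t,[(np.round(r['rect']).tolist(),round(r['conf'],2)) for r in manip.find_in(t,c)])
E
cd pics; python3 -c "
import cv2,numpy as np
cv2.imwrite('all0.png',np.vstack([cv2.imread('scene0.png'),]))"
```

```text
{'clock': 0.0, 'joints': array([ 1.04538310e+00,  3.00458972e-01,  1.52159291e+00, -2.29057470e-05,
        1.32070872e+00, -6.66055809e-02]), 'qd': array([-0.00041324,  0.00031605,  0.00214051,  0.00075935, -0.00026407,
       -0.00049546]), 'effort': array([-1.31389224e-04, -5.31805015e+01, -3.52739990e+01,  7.08533311e-02,
        2.43817322e-02, -7.88016428e-05]), 'eef_pos': array([243.46288958, 492.88779911, 212.88797762]), 'eef_rot': array([-3.14042582e+00, -5.55971030e-05,  2.68279066e+00]), 'wrist_force': array([-0.35935637,  0.35030652,  0.09541179]), 'moment': array([ 0.0266905 , -0.03580186, -0.0117291 ]), 'finger_gap': 93.81403649321705}
scene 52.045931416390346 319.16348204773203 240.36750993887432 [[-0.783, 0.346, -0.517, 976.974], [0.622, 0.44, -0.648, 558.594], [0.003, -0.829, -0.559, 561.621], [0.0, 0.0, 0.0, 1.0]]
fixture [([261.0, 262.0, 129.0, 75.0], 0.68)]
pin_top [([263.0, 260.0, 121.0, 77.0], 0.93)]
clip [([327.0, 269.0, 32.0, 24.0], 0.61)]
clip_tab [([329.0, 271.0, 32.0, 19.0], 0.89)]
wedge [([203.0, 177.0, 65.0, 38.0], 0.89), ([307.0, 167.0, 57.0, 38.0], 0.59
[... 1056 characters left out ...]
driver [([240.0, 188.0, 61.0, 26.0], 0.64), ([280.0, 350.0, 91.0, 70.0], 0.41)]
servo [([392.0, 294.0, 18.0, 27.0], 0.86), ([280.0, 346.0, 92.0, 71.0], 0.27)]
spool [([202.0, 318.0, 24.0, 26.0], 0.57)]
slot_root [([425.0, 189.0, 52.0, 53.0], 0.9), ([336.0, 174.0, 52.0, 28.0], 0.77)]
boss_end [([254.0, 266.0, 109.0, 55.0], 0.96), ([336.0, 176.0, 55.0, 31.0], 0.75)]
wrist 65.73996943254957 323.5470517673408 236.44879020359272 [[0.443, 0.871, 0.214, 181.369], [0.896, -0.431, -0.105, 523.134], [0.001, 0.238, -0.971, 385.258], [0.0, 0.0, 0.0, 1.0]]
fixture []
pin_top []
clip []
clip_tab []
wedge []
tray [([199.0, 422.0, 85.0, 24.0], 0.57)]
screwdriver []
servo []
spool []
slot_root []
boss_end []
```

View pics/scene0.png

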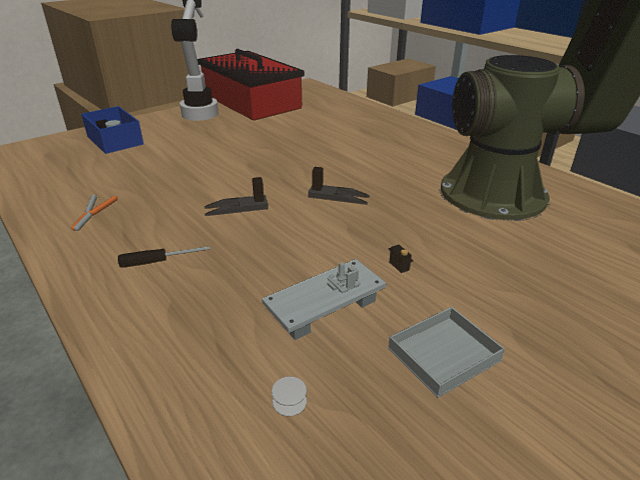

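View pics/side0.png

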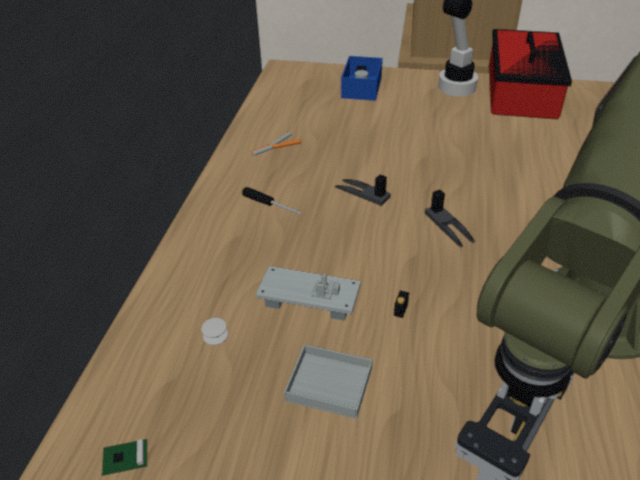

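Two wedge-like things: A at scene (238,197) / side (363,189), and B at scene (338,186) / side (449,217). I'll compute positions and take an enlarged crop.

```bash
python3 - <<'E'
from h import *
c=shot('scene');s=shot('side')
for n,p,q,z in [('A grip top',(258,178.5),(381,178),67),('B grip top',(317.5,168.5),(438.5,193),67),('A heel',(268,208),(388,201),0),('A tip',(206,213),(337,185),0),('B tip',(368,202),(471,241),0),('servo',(401,268),(401,315),0),('spool',(290,410),(215,338),0),('pin_top',(347,263),(324,278),81),
 ('pl1',(263,299),(258,291),40),('pl2',(291,330),(351,313),40),('pl3',(386,285),(360,277),40),('pl4',(352,263),(269,270),40),
 ('tray l',(390,343),(0,0),26),('tray b',(439,390),(0,0),0),('tray r',(503,347),(0,0),26),('tray t',(451,310),(0,0),26),('sd h',(118,265),(243,192),0),('sd t',(210,249),(299,213),0)]:
    a=ray(c,*p,z);b=ray(s,*q,z);print(n,a.round()[:2],b.round()[:2],np.hypot(*a[:2]).round())
im=c['img'][...,::-1];a=cv2.resize(im[160:225,190:380],None,fx=4,fy=4,interpolation=cv2.INTER_CUBIC);b=cv2.resize(im[250:340,250:440],None,fx=4,fy=4,interpolation=cv2.INTER_CUBIC)
cv2.imwrite('pics/crop1.png',np.vstack([a,b])[:600])
E
```

```text
A grip top [ 475. -289.] [ 470. -288.] 556.0
B grip top [ 340. -248.] [ 333. -249.] 421.0
A heel [ 468. -266.] [ 450. -289.] 538.0
A tip [ 589. -333.] [ 584. -335.] 676.0
B tip [ 271. -147.] [ 250. -170.] 308.0
servo [395.  76.] [386.  81.] 402.0
spool [744. 204.] [732. 199.] 772.0
pin_top [539.  82.] [539.  84.] 545.0
pl1 [671.  31.] [670. 101.] 672.0
pl2 [677. 116.] [480. 129.] 687.0
pl3 [490. 128.] [476.  28.] 507.0
pl4 [494.  47.] [663.  38.] 496.0
tray l [569. 217.] [ 2165. -1368.] 609.0
tray b [560. 307.] [ 2218. -1435.] 639.0
tray r [444. 326.] [ 2165. -1368.] 551.0
tray t [440. 226.] [ 2165. -1368.] 495.0
sd h [ 810. -263.] [ 812. -268.] 852.0
sd t [ 648. -202.] [ 655. -207.] 679.0
```

View pics/crop1.png

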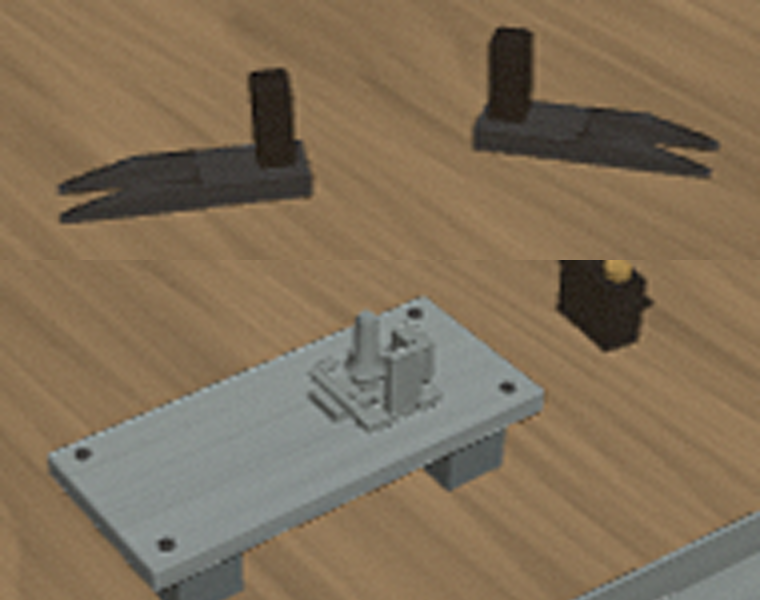

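A (grip at crop (270,118), 556 mm from base) is the farther one, against B at 421 mm. So A is the wedge. The link's bare end points to world +x. Next I move over the link for a close wrist view.

>>> {"op": "send_rows", "data": {
  "series": [
    [[1,-20,-10,-10,0],[1,-60,-30,-47,0],[1,-105,-50,-47,0],[1,-150,-72,-47,0],[1,-195,-94,-47,0],[1,-240,-115,-47,0],[1,-285,-137,-47,0],[1,-330,-158,-47,0],[1,-375,-180,-47,0],[1,-420,-202,-47,0]]
  ]
}}

```text
clock: 2.9
eef_pos: [528.3, 128.4, 260.6]
eef_rot: [3.141, 0.0, 2.683]
wrist_force: [0.9, -0.0, 0.2]
finger_gap: 93.8
```

>>> {"op": "send_rows", "data": {
  "series": [
    [[1,-30,-15,0,0],[1,-42,-20,0,0],[1,-42,-20,0,0],[1,-42,-20,0,0],[1,-42,-20,0,0]]
  ]
}}

```text
clock: 3.4
eef_pos: [555.5, 95.1, 260.7]
eef_rot: [3.141, 0.0, 2.684]
wrist_force: [0.8, 0.3, 0.3]
finger_gap: 94.1
```

```bash
python3 - <<'E'
from h import *
s=manip.read_state();print(s['clock'],s['eef_pos'],s['eef_rot'],s['joints'].round(2))
c=shot('wrist');save(c,'w1.png');np.save('w1.npy',c['P']);print(c['f'],c['cx'],c['cy'])
for t in ['fixture','clip','clip_tab','wedge','tray','servo']:
    for r in manip.silhouettes(t,c)[:2]:
        m=r['pixels'].astype(np.uint8);b=cv2.boxPoints(cv2.minAreaRect(cv2.findNonZero(m)))
        z={'fixture':40,'tray':26}.get(t,0)
        print(t,round(r['conf'],2),[round(x) for x in r['rect']],b.round().tolist(),[ray(c,*p,z)[:2].round(1).tolist() for p in b])
E
```

```text
3.4 [555.53302721  95.0772958  260.68584714] [3.14132733e+00 1.03160733e-04 2.68442038e+00] [ 0.1   0.3   1.41  0.    1.43 -1.01]
371.41000193740643 323.5470517673408 236.44879020359272
fixture 0.85 [240, 140, 137, 184] [[240.0, 169.0], [313.0, 138.0], [382.0, 299.0], [309.0, 330.0]] [[476.5, 36.9], [481.9, 119.2], [675.0, 110.4], [673.2, 18.5]]
clip 0.92 [278, 188, 57, 41] [[277.0, 203.0], [318.0, 186.0], [332.0, 219.0], [292.0, 236.0]] [[528.8, 47.5], [531.4, 99.1], [573.7, 97.0], [571.5, 44.2]]
clip_tab 0.93 [279, 184, 53, 50] [[277.0, 201.0], [319.0, 185.0], [332.0, 220.0], [290.0, 236.0]] [[526.2, 48.3], [531.2, 101.2], [574.8, 97.0], [570.1, 42.9]]
wedge 0.84 [0, 71, 11, 44] [[-0.0, 71.0], [9.0, 71.0], [9.0, 111.0], [0.0, 111.0]] [[269.1, -153.7], [273.4, -144.9], [306.6, -170.5], [302.2, -179.4]]
wedge 0.64 [0, 270, 31, 34] [[-0.0, 271.0], [31.0, 271.0], [31.0, 306.0], [0.0, 306.0]] [[452.4, -296.5], [469.2, -262.4], [506.9, -290.6], [489.7, -325.5]]
tray 0.72 [377, 6, 137, 161] [[371.0, 38.0], [485.0, 3.0], [525.0, 134.0], [410.0, 169.0]] [[420.7, 213.5], [441.9, 326.6], [576.6, 321.3], [556.6, 198.7]]
servo 0.64 [202, 61, 50, 38] [[198.0, 73.0], [247.0, 58.0], [255.0, 86.0], [206.0, 100.0]] [[365.4, 36.6], [376.1, 92.0], [403.8, 86.8], [393.2, 30.4]]
servo 0.23 [278, 184, 50, 48] [[277.0, 203.0], [318.0, 185.0], [332.0, 218.0], [291.0, 236.0]] [[527.9, 47.6], [530.8, 100.4], [572.8, 98.1], [570.4, 44.2]]
```

View pics/w1.png

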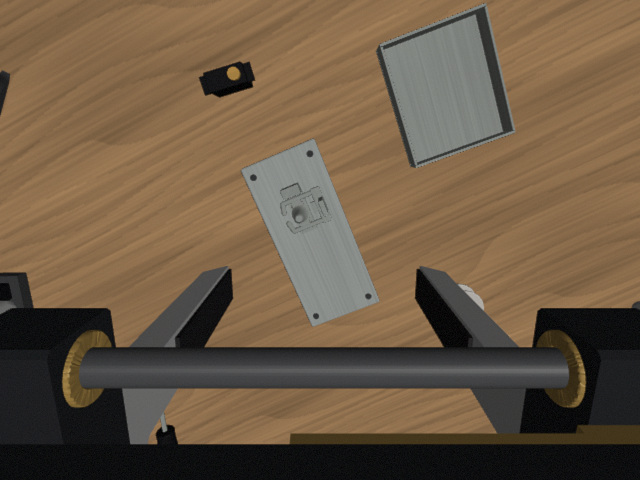

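The corners of the plate show at (242,169), (314,138), (379,298) and (313,326). The clip is unclear, and its tab may be at (322,206). I'll go lower and look closely.

>>> {"op": "send_rows", "data": {
  "series": [
    [[1,-30,0,10,0],[1,-60,10,40,0],[1,-70,15,75,0],[1,-70,15,80,0],[1,-70,15,80,0],[1,-70,15,80,0]]
  ]
}}

```text
clock: 4.35
eef_pos: [625.7, 76.5, 182.7]
eef_rot: [3.14, 0.002, 2.683]
wrist_force: [0.8, -0.7, 0.1]
finger_gap: 94.2
```

```bash
python3 - <<'E'
from h import *
c=shot('wrist');np.save('w2.npy',c['P']);
r=manip.silhouettes('fixture',c)[0];print(r['rect'],r['conf'])
x,y,w,h=[int(v) for v in r['rect']]
for t in ['clip','clip_tab']: print(t,[(q['rect'],q['conf']) for q in manip.find_in(t,c)])
save(c,'w2.png');q=manip.find_in('clip',c)[0]['rect'];cx,cy=q[0]+q[2]/2,q[1]+q[3]/2
b=[int(max(0,cx-80)),int(max(0,cy-60)),int(cx+80),int(cy+60)];print(b);save(c,'w2c.png',b,5)
E
```

```text
Traceback (most recent call last):
IndexError: list index out of range
```

```bash
python3 - <<'E'
from h import *
c=shot('wrist');np.save('w2.npy',c['P'])
save(c,'w2.png');cx,cy=proj(c,[539,83,55]);print(cx,cy)
for t in ['clip','clip_tab','fixture']: print(t,[(q['rect'],q['conf']) for q in manip.find_in(t,c)])
b=[int(max(0,cx-100)),int(max(0,cy-75)),int(cx+100),int(max(cy,0)+75)];print(b);save(c,'w2c.png',b,4)
E
```

```text
281.84716313606924 129.54039139730162
clip [([246.0, 107.5, 72.0, 60.1], 0.84)]
clip_tab [([246.5, 104.3, 71.2, 65.4], 0.78)]
fixture [([196.7, 41.9, 181.9, 250.7], 0.57)]
[181, 54, 381, 204]
```

View pics/w2c.png

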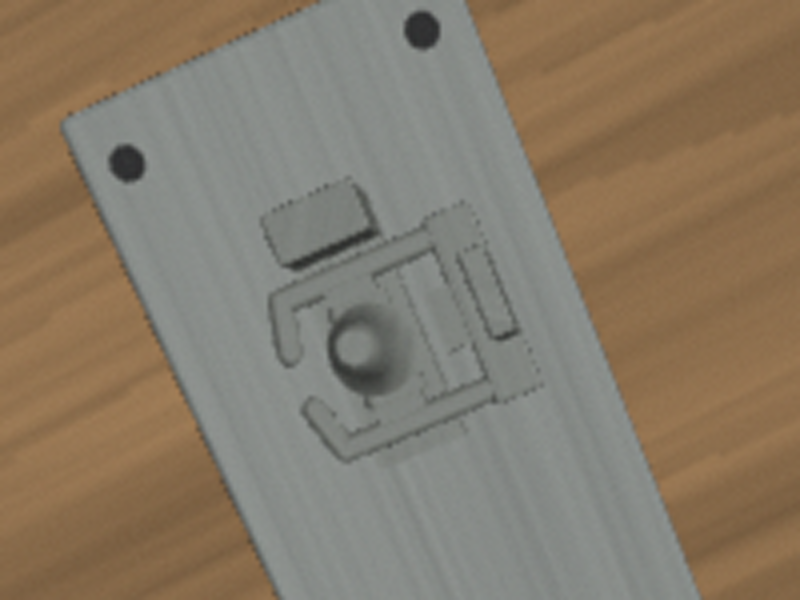

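The crop shows the lug at (320,223), the pin nose at (352,345) and the tab at (490,290). The plate's long axis fits the description: the lug is on the +x (robot) side. But the clip sits turned about 90° on the pin, with its tab towards world +y.

The boss and slot only allow the wedge along fixture +x. The lug blocks turning the clip back. Coming along +x, the tines still pass under both bars, and the lug backs them. I'll fit the link pose from its holes.

```bash
python3 - <<'E'
from h import *
def dots(im,P,bx):
    g=cv2.imread('pics/'+im,0);c=dict(P=np.load(P),f=371.41,cx=323.547,cy=236.449)
    n,l,st,ce=cv2.connectedComponentsWithStats((g<85).astype(np.uint8))
    o=[]
    for i in range(1,n):
        if 15<st[i,4]<200 and bx[0]<ce[i,0]<bx[2] and bx[1]<ce[i,1]<bx[3] and max(st[i,2:4])<16: o.append(ray(c,*ce[i],40)[:2]);print(im,ce[i].round(1),st[i,4],o[-1].round(1))
    o=np.array(o)
    if len(o)==4:
        m=o.mean(0);o=o[np.argsort(o[:,0])];lo,hi=o[:2].mean(0),o[2:].mean(0);d=lo-hi
        print('centre',m.round(1),'yaw',np.degrees(np.arctan2(d[1],d[0])).round(2),'len',np.linalg.norm(d).round(1),'w',np.linalg.norm(o[0]-o[1]).round(1),np.linalg.norm(o[2]-o[3]).round(1), 'pin est',(m+d/np.linalg.norm(d)*32.5).round(1))
    return c
c=dots('w1.png','w1.npy',(235,130,380,330))
c=dots('w2.png','w2.npy',(190,20,400,310))
print('pin nose',ray(c,269,140.3,81).round(1))
print('lug/boss', ray(c,181+262/4,54+220/4,60).round(1),ray(c,181+350/4,54+180/4,60).round(1),ray(c,181+290/4,54+268/4,60).round(1),ray(c,181+378/4,54+230/4,60).round(1))
E
```

```text
w1.png [309.5 153.5] 32 [494.3 108.8]
w1.png [252.7 177.4] 31 [489.8  44.5]
w1.png [319.8 198.6] 16 [540.9  97.5]
w1.png [295.4 212.5] 59 [542.7  67.5]
w1.png [367.7 295.9] 24 [664.   97.1]
w1.png [315.7 315.8] 25 [659.9  33.4]
w2.png [286.1  61. ] 66 [493.8 108.8]
w2.png [212.3  94.4] 61 [489.5  44.8]
w2.png [364.  254.6] 43 [663.9  97.3]
w2.png [297.2 280.9] 42 [659.6  33.1]
centre [576.7  71. ] yaw 176.11 len 170.5 w 64.1 64.3 pin est [544.3  73.2]
pin nose [543.6  73.4  81. ]
lug/boss [514.5  66.5  60. ] [515.6  84.7  60. ] [524.4  67.   60. ] [525.7  85.2  60. ]
```

>>> {"op": "send_rows", "data": {
  "series": [
    [[1,-2,-15,-20,0],[1,-8,-55,-40,0],[1,-14,-100,-40,0],[1,-20,-145,-40,0],[1,-25,-190,-40,0],[1,-30,-235,-40,0],[1,-36,-280,-40,0],[1,-42,-325,-40,0],[1,-47,-365,-30,0],[1,-49,-384,-20,0]]
  ]
}}

```text
clock: 5.65
eef_pos: [498.2, -292.6, 200.7]
eef_rot: [-3.141, 0.001, 2.68]
wrist_force: [1.3, 0.2, 0.4]
finger_gap: 94.0
```

>>> {"op": "send_rows", "data": {
  "series": [
    [[1,0,0,0,0],[1,0,0,0,0],[1,0,0,0,0]]
  ]
}}

```text
clock: 5.95
eef_pos: [500.1, -288.9, 201.2]
eef_rot: [3.142, 0.001, 2.684]
wrist_force: [0.6, -0.4, -0.5]
finger_gap: 94.0
```

```bash
python3 - <<'E'
from h import *
s=manip.read_state();print(s['clock'],s['eef_pos'],s['eef_rot'])
c=shot('wrist');save(c,'w3.png');np.save('w3.npy',c['P'])
for t in ['wedge']:
    for r in manip.silhouettes(t,c)[:2]:
        m=r['pixels'].astype(np.uint8);b=cv2.boxPoints(cv2.minAreaRect(cv2.findNonZero(m)))
        print(t,round(r['conf'],2),[round(x) for x in r['rect']],b.round().tolist(),[ray(c,*p,0)[:2].round(1).tolist() for p in b])
E
```

```text
5.95 [ 500.07039324 -288.86095613  201.1892204 ] [3.14156617e+00 9.68823222e-04 2.68392395e+00]
wedge 0.79 [285, 175, 46, 132] [[284.0, 177.0], [328.0, 177.0], [330.0, 309.0], [285.0, 309.0]] [[448.4, -307.8], [467.4, -268.2], [595.7, -329.1], [575.1, -372.4]]
wedge 0.68 [245, 0, 75, 70] [[235.0, 45.0], [266.0, -24.0], [321.0, 0.0], [291.0, 70.0]] [[322.1, -292.0], [285.4, -240.5], [324.2, -205.0], [363.1, -255.8]]
```

View pics/w3.png

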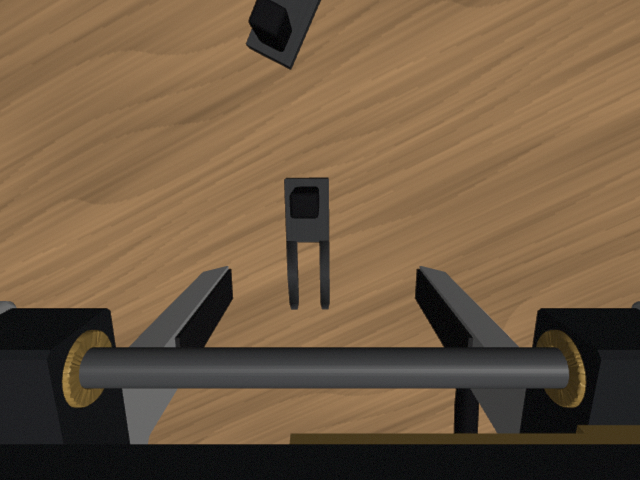

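```bash
python3 - <<'E'
from h import *
c=dict(P=np.load('w3.npy'),f=371.41,cx=323.547,cy=236.449)
a=[ray(c,285,178,15),ray(c,328,178,15)];t=[ray(c,294,308,2),ray(c,325,308,2)];sr=ray(c,308,241,15)
h=sum(a)/2;tp=sum(t)/2;d=(tp-h)[:2];L=np.linalg.norm(d);u=d/L
print('w',np.linalg.norm(a[0]-a[1]),'L(141)',L,'yaw',np.degrees(np.arctan2(u[1],u[0])))
print('origin heel',h[:2]+18*u,'tip',tp[:2]-123*u,'slot',sr[:2]-45*u)
g=c.copy();print('grip top px',[ (x,ray(c,*x,67)[:2].round(1)) for x in [(291,187),(318,187),(304.5,187)]])
o=h[:2]*0+(h[:2]+18*u+tp[:2]-123*u+sr[:2]-45*u)/3
s=manip.read_state();T=np.linalg.inv(Ttool(s));print('origin',o,'in tool',T@np.append(o,[48,1]))
E
```

```text
w 41.083456945173 L(141) 140.2691447329541 yaw -25.77147928284754
origin heel [ 474.21153697 -294.50927452] tip [ 473.553376   -294.19151116] slot [ 473.6083355  -293.87542863]
grip top px [((291, 187), array([ 456. , -297.4])), ((318, 187), array([ 465.8, -277.5])), ((304.5, 187), array([ 460.9, -287.4]))]
origin [ 473.79108282 -294.19207144] in tool [ 21.36370137 -16.36058813 153.05475051   1.        ]
```

>>> {"op": "send_rows", "data": {
  "series": [
    [[1,10,-10,30,-0.4],[1,21.4,-16.4,70,-0.4],[1,21.4,-16.4,110,-0.4],[1,21.4,-16.4,145,-0.4],[1,21.4,-16.4,165,-0.4],[1,21.4,-16.4,170,-0.4],[1,21.4,-16.4,170,-0.4],[0.2,21.4,-16.4,170,-0.4],[0,21.4,-16.4,170,-0.4],[0,21.4,-16.4,170,-0.4]]
  ],
  "newtons": 50
}}

```text
clock: 7.05
eef_pos: [473.4, -295.2, 31.4]
eef_rot: [-3.141, 0.002, 2.69]
wrist_force: [0.5, -1.1, 0.6]
finger_gap: 73.1
```

>>> {"op": "send_rows", "data": {
  "series": [
    [[0,0,0,0,0],[0,0,0,0,0],[0,0,0,0,0],[0,0,0,0,0],[0,0,0,0,0],[0,0,0,0,0],[0,0,0,0,0]]
  ]
}}

```text
clock: 7.75
eef_pos: [473.0, -295.0, 30.4]
eef_rot: [3.142, -0.0, 2.69]
wrist_force: [-0.8, 0.1, 0.5]
finger_gap: 23.5
```

>>> {"op": "send_rows", "data": {
  "series": [
    [[0,0,0,-25,0],[0,0,0,-70,0],[0,-6,45,-110,7],[0,-13,95,-120,14],[0,-19,145,-120,21],[0,-26,195,-120,28],[0,-33,245,-120,36],[0,-39,295,-120,44],[0,-46,345,-120,52],[0,-51,385,-120,60]]
  ]
}}

```text
clock: 8.75
eef_pos: [686.0, 28.6, 150.0]
eef_rot: [-3.141, -0.0, 1.637]
wrist_force: [0.1, -0.2, -2.8]
finger_gap: 23.7
```

```bash
cat > go.py <<'E'
import sys
from h import *
s=manip.read_state();T=Ttool(s);x,y,z,yaw=map(float,sys.argv[1:5])
d=T[:3,:3].T@(np.array([x,y,z])-s['eef_pos']);cur=np.degrees(np.arctan2(T[1,0],T[0,0]))
print(s['eef_pos'].round(1),'yaw',cur.round(2),'-> dx dy dz',d.round(1),'turn',((cur-yaw+180)%360-180).round(2),'j',s['joints'].round(2),'F',s['wrist_force'].round(1))
E
python3 go.py 708.6 62.1 150 -3.9
```

```text
[686.   28.6 150. ] yaw 93.78 -> dx dy dz [31.9 24.8  0. ] turn 97.68 j [-0.01  0.66  1.15 -0.    1.34 -0.08] F [ 0.1 -0.2 -2.8]
```

>>> {"op": "send_rows", "data": {
  "series": [
    [[0,10,8,0,8],[0,20,16,0,16],[0,30,23,0,24],[0,32,25,0,32],[0,32,25,0,40],[0,32,25,0,48],[0,32,25,0,56],[0,32,25,0,64],[0,32,25,0,72],[0,32,25,0,80]]
  ]
}}

```text
clock: 9.75
eef_pos: [707.8, 60.3, 149.8]
eef_rot: [-3.141, 0.001, 0.241]
wrist_force: [-0.9, -0.3, -2.3]
finger_gap: 23.5
```

```bash
python3 go.py 708.6 62.1 90 -3.9
```

```text
[707.8  60.3 149.8] yaw 13.78 -> dx dy dz [ 1.2 -1.5 59.8] turn 17.68 j [ 0.03  0.72  1.05 -0.    1.37  1.36] F [-0.9 -0.3 -2.3]
```

>>> {"op": "send_rows", "data": {
  "series": [
    [[0,1.2,-1.5,10,8],[0,1.2,-1.5,30,15],[0,1.2,-1.5,45,17.7],[0,1.2,-1.5,55,17.7],[0,1.2,-1.5,60,17.7],[0,1.2,-1.5,60,17.7],[0,1.2,-1.5,60,17.7]]
  ]
}}

```text
clock: 10.45
eef_pos: [709.1, 62.1, 91.2]
eef_rot: [-3.142, -0.001, -0.062]
wrist_force: [0.9, 0.5, -1.7]
finger_gap: 23.8
```

```bash
python3 go.py 708.6 62.1 70.5 -3.9; python3 - <<'E'
from h import *
c=shot('wrist');save(c,'w4.png');np.save('w4.npy',c['P']);d=shot('side');save(d,'s4.png')
for k,x in [('w',c),('s',d)]:
    for t in ['wedge','clip','pin_top']: print(k,t,[(np.round(r['rect']).tolist(),round(r['conf'],2)) for r in manip.find_in(t,x)])
print(proj(c,[544,73.3,81]), 'pred tips',proj(c,[708.6-.9977*123,62.1+.068*123,21.5]))
E
```

```text
[709.1  62.1  91.2] yaw -3.54 -> dx dy dz [-0.5  0.  20.7] turn 0.36 j [ 0.04  0.77  1.1  -0.    1.27  1.67] F [ 0.9  0.5 -1.7]
w wedge [([280.0, 241.0, 86.0, 191.0], 0.92)]
w clip []
w pin_top [([282.0, 241.0, 81.0, 190.0], 0.66), ([275.0, 388.0, 96.0, 45.0], 0.56)]
s wedge [([232.0, 241.0, 72.0, 44.0], 0.98), ([424.0, 191.0, 49.0, 56.0], 0.65)]
s clip [([313.0, 280.0, 24.0, 18.0], 0.71)]
s pin_top [([253.0, 268.0, 105.0, 51.0], 0.69), ([259.0, 197.0, 40.0, 17.0], 0.58)]
[321.58835167 530.53043075] pred tips [322.28389185 407.41804668]
```

View pics/w4.png

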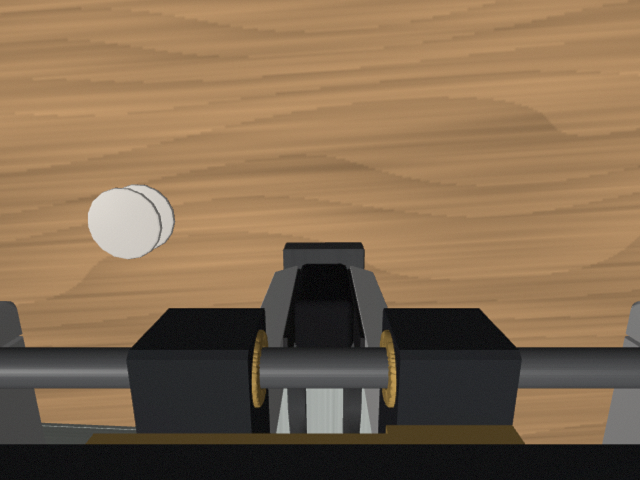

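```bash
python3 - <<'E'
from h import *
c=shot('wrist');M=np.array(c['T_tool_cam'])
g=c['img'].mean(2)
print('row 252',[(i,int(g[252,i])) for i in range(276,292)],[(i,int(g[252,i])) for i in range(356,372)])
def tool(u,v,z):
    d=M[:3,:3]@np.array([(u-c['cx'])/c['f'],(v-c['cy'])/c['f'],1]);o=M[:3,3];return o+d*(z-o[2])/d[2]
for u,v,z in [(284,243,15.5),(364,243,15.5)]: print(tool(u,v,z).round(2))
E
```

```text
row 252 [(276, 138), (277, 139), (278, 137), (279, 139), (280, 137), (281, 140), (282, 138), (283, 81), (284, 63), (285, 65), (286, 65), (287, 64), (288, 66), (289, 63), (290, 62), (291, 63)] [(356, 61), (357, 63), (358, 64), (359, 65), (360, 66), (361, 65), (362, 63), (363, 52), (364, 68), (365, 133), (366, 139), (367, 136), (368, 138), (369, 136), (370, 138), (371, 136)]
[ 18.69 -20.34  15.5 ]
[18.68 21.37 15.5 ]
```

```bash
python3 - <<'E'
import cv2
a=cv2.imread('pics/s4.png')[220:330,220:380];cv2.imwrite('pics/s4c.png',cv2.resize(a,None,fx=5,fy=5,interpolation=cv2.INTER_CUBIC))
E
```

View pics/s4c.png

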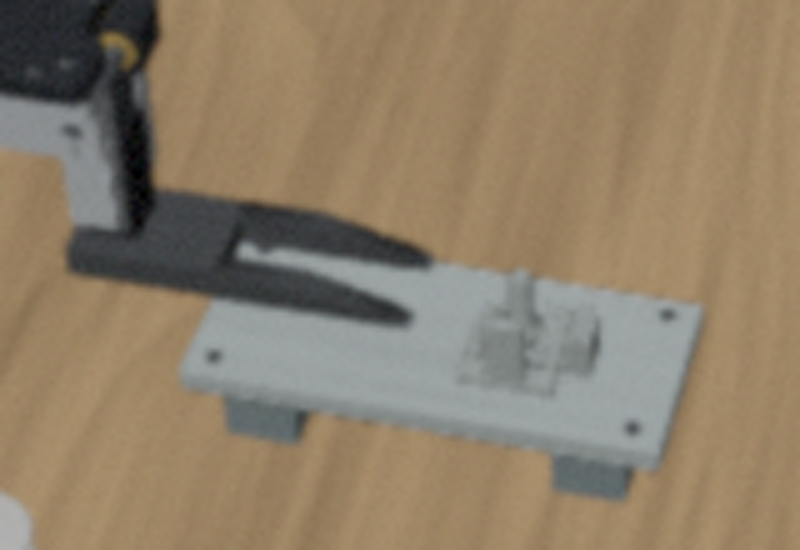

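The side view shows the wedge level above the plate, with its tips at (420,290) still short of the clip. I'll lower it onto the plate.

>>> {"op": "send_rows", "data": {
  "series": [
    [[0,-0.3,0.4,8,0.3],[0,-0.3,0.4,14,0.3],[0,-0.3,0.4,17,0.3],[0,-0.3,0.4,19,0.3],[0,-0.3,0.4,20,0.3],[0,-0.3,0.4,20.5,0.3],[0,-0.3,0.4,20.5,0.3],[0,-0.3,0.4,20.5,0.3]]
  ],
  "newtons": 60
}}

```text
clock: 11.7
eef_pos: [708.6, 61.8, 70.5]
eef_rot: [-3.142, -0.001, -0.068]
wrist_force: [-1.9, -0.3, 2.2]
finger_gap: 23.7
```

```bash
python3 go.py 663.5 64.7 70.4 -3.9;python3 go.py 638.5 66.4 70.4 -3.9; python3 go.py 612.6 68.2 70.4 -3.9
```

```text
[708.6  61.8  70.5] yaw -3.89 -> dx dy dz [-45.2   0.1   0. ] turn 0.01 j [ 0.04  0.79  1.12 -0.    1.23  1.67] F [-1.9 -0.3  2.2]
[708.6  61.8  70.5] yaw -3.89 -> dx dy dz [-70.3   0.1   0. ] turn 0.01 j [ 0.04  0.79  1.12 -0.    1.23  1.67] F [-1.9 -0.3  2.2]
[708.6  61.8  70.5] yaw -3.89 -> dx dy dz [-96.3   0.1  -0. ] turn 0.01 j [ 0.04  0.79  1.12 -0.    1.23  1.67] F [-1.9 -0.3  2.2]
```

Contact with the plate is light. Sliding in now.

>>> {"op": "send_rows", "data": {
  "series": [
    [[0,-4,0,0,0],[0,-8,0,0,0],[0,-12,0,0,0],[0,-16,0,0,0],[0,-20,0,0,0],[0,-24,0,0,0],[0,-28,0,0,0],[0,-32,0,0,0],[0,-36,0,0,0],[0,-40,0,0,0]]
  ]
}}

```text
clock: 12.7
eef_pos: [668.6, 64.5, 70.5]
eef_rot: [-3.141, -0.001, -0.068]
wrist_force: [3.5, -0.6, 5.1]
finger_gap: 23.7
```

>>> {"op": "send_rows", "data": {
  "series": [
    [[0,-2,0,0,0],[0,-4,0,0,0],[0,-6,0,0,0],[0,-8,0,0,0],[0,-10,0,0,0],[0,-12,0,0,0],[0,-14,0,0,0],[0,-16,0,0,0],[0,-18,0,0,0],[0,-20,0,0,0]]
  ]
}}

```text
clock: 13.7
eef_pos: [651.2, 65.4, 71.5]
eef_rot: [-3.141, -0.008, -0.068]
wrist_force: [23.0, -2.7, 1.1]
finger_gap: 23.9
```

```bash
python3 go.py 638.5 66.4 70.4 -3.9; python3 - <<'E'
from h import *
d=shot('side');c=shot('scene')
a=cv2.resize(d['img'][255:325,260:380,::-1],(720,420),interpolation=cv2.INTER_CUBIC)
p=proj(c,[544,73,60]).astype(int);print(p)
b=cv2.resize(c['img'][p[1]-35:p[1]+25,p[0]-60:p[0]+60,::-1],(720,360),interpolation=cv2.INTER_CUBIC)
cv2.imwrite('pics/push1.png',cv2.resize(np.vstack([a,b]),None,fx=.75,fy=.75))
E
```

```text
[651.2  65.4  71.5] yaw -3.9 -> dx dy dz [-12.8  -0.1   1. ] turn 0.0 j [ 0.04  0.66  1.33 -0.    1.14  1.68] F [23.  -2.7  1.1]
[340 271]
```

View pics/push1.png

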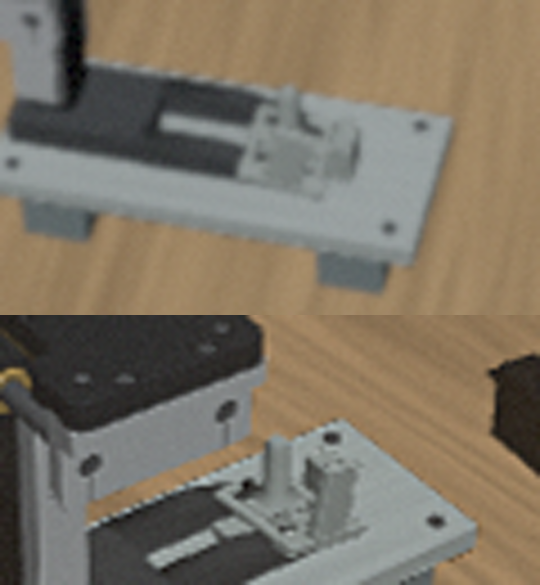

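The near bar is riding up the ramp, and the tab is still upright. I'll continue in small, force-watched steps.

>>> {"op": "send_rows", "data": {
  "series": [
    [[0,-0.7,0,0,0],[0,-1.4,0,0,0],[0,-2.1,0,0,0],[0,-2.8,0,0,0],[0,-3.5,0,0,0]]
  ]
}}

```text
clock: 14.3
eef_pos: [645.4, 66.1, 70.4]
eef_rot: [-3.141, -0.001, -0.068]
wrist_force: [4.2, -0.4, 4.9]
finger_gap: 23.7
```

The near arm popped and the force fell to 4 N. Now the far arm.

>>> {"op": "send_rows", "data": {
  "series": [
    [[0,-1.5,0,0,0],[0,-3,0,0,0],[0,-4.5,0,0,0],[0,-6,0,0,0],[0,-7.5,0,0,0],[0,-9,0,0,0],[0,-10,0,0,0]]
  ]
}}

```text
clock: 15.0
eef_pos: [635.4, 66.7, 70.4]
eef_rot: [-3.141, -0.002, -0.068]
wrist_force: [4.0, 0.4, 5.0]
finger_gap: 23.6
```

>>> {"op": "send_rows", "data": {
  "series": [
    [[0,-1,0,0,0],[0,-2,0,0,0],[0,-3,0,0,0],[0,-4,0,0,0],[0,-5,0,0,0],[0,-6,0,0,0],[0,-7,0,0,0]]
  ]
}}

```text
clock: 15.7
eef_pos: [628.4, 67.2, 70.4]
eef_rot: [-3.141, -0.001, -0.068]
wrist_force: [4.4, 0.1, 6.8]
finger_gap: 23.5
```

```bash
python3 - <<'E'
from h import *
d=shot('side');c=shot('scene')
a=cv2.resize(d['img'][255:325,260:380,::-1],(720,420),interpolation=cv2.INTER_CUBIC)
p=[340,271]
b=cv2.resize(c['img'][p[1]-35:p[1]+25,p[0]-60:p[0]+60,::-1],(720,360),interpolation=cv2.INTER_CUBIC)
cv2.imwrite('pics/push2.png',cv2.resize(np.vstack([a,b]),None,fx=.75,fy=.75))
E
```

```text
(no output)
```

View pics/push2.png

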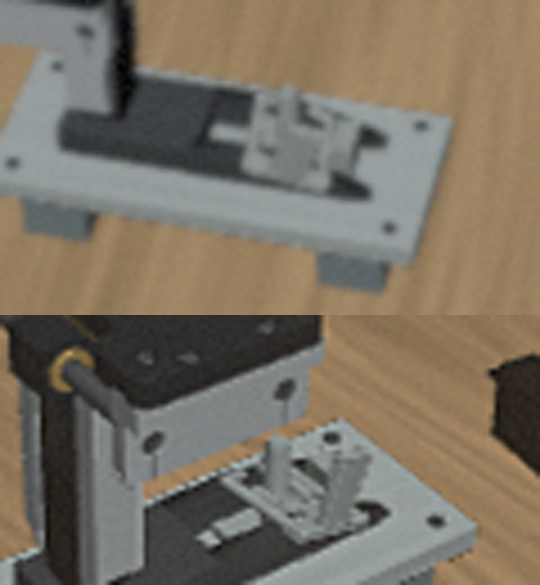

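The clip is still tilted, with its near side high and its far arm on the ramp. I push on towards home.

>>> {"op": "send_rows", "data": {
  "series": [
    [[0,-1,0,0,0],[0,-2,0,0,0],[0,-3,0,0,0],[0,-4,0,0,0],[0,-5,0,0,0],[0,-6,0,0,0]]
  ]
}}

```text
clock: 16.4
eef_pos: [622.4, 67.6, 70.4]
eef_rot: [-3.141, -0.001, -0.068]
wrist_force: [2.5, -0.6, 6.6]
finger_gap: 23.6
```

>>> {"op": "send_rows", "data": {
  "series": [
    [[0,-1,0,0,0],[0,-2,0,0,0],[0,-3,0,0,0],[0,-4,0,0,0]]
  ]
}}

```text
clock: 16.8
eef_pos: [618.4, 67.9, 70.4]
eef_rot: [-3.141, -0.001, -0.068]
wrist_force: [3.2, -1.3, 6.4]
finger_gap: 23.6
```

>>> {"op": "send_rows", "data": {
  "series": [
    [[0,-1,0,0,0],[0,-2,0,0,0],[0,-3,0,0,0],[0,-4,0,0,0],[0,-4,0,0,0],[0,-4,0,0,0]]
  ]
}}

```text
clock: 17.4
eef_pos: [614.3, 68.2, 70.4]
eef_rot: [-3.141, -0.001, -0.068]
wrist_force: [1.7, -0.2, 5.8]
finger_gap: 23.6
```

```bash
python3 - <<'E'
from h import *
d=shot('side');c=shot('scene')
a=cv2.resize(d['img'][255:325,260:380,::-1],(720,420),interpolation=cv2.INTER_CUBIC)
p=[340,271]
b=cv2.resize(c['img'][p[1]-35:p[1]+25,p[0]-60:p[0]+60,::-1],(720,360),interpolation=cv2.INTER_CUBIC)
cv2.imwrite('pics/push3.png',cv2.resize(np.vstack([a,b]),None,fx=.75,fy=.75))
E
```

```text
(no output)
```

View pics/push3.png

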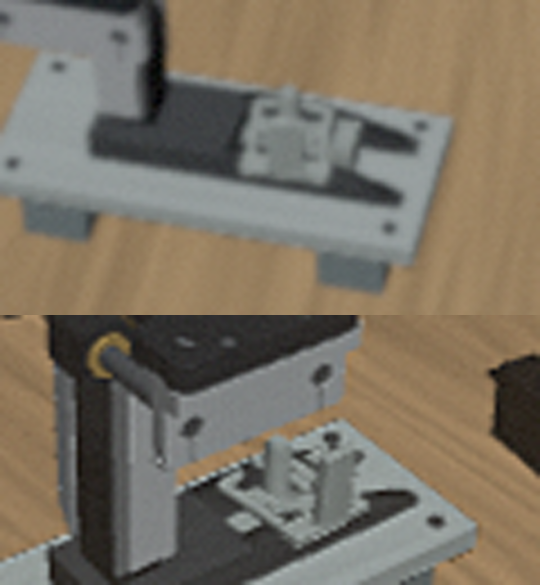

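The clip is level on the full-height tines and both arms are up. Drawing the wedge straight back out.

>>> {"op": "send_rows", "data": {
  "series": [
    [[0,4,0,0,0],[0,10,0,0,0],[0,16,0,0,0],[0,24,0,0,0],[0,34,0,0,0],[0,46,0,0,0],[0,60,0,0,0],[0,76,0,0,0],[0,92,0,0,0],[0,105,0,0,0]]
  ]
}}

```text
clock: 18.5
eef_pos: [718.8, 61.1, 70.2]
eef_rot: [-3.142, 0.002, -0.068]
wrist_force: [-5.0, 0.6, 8.9]
finger_gap: 23.8
```

```bash
python3 - <<'E'
from h import *
s=manip.read_state();print(s['eef_pos'],s['wrist_force'],s['joints'].round(2))
d=shot('side');c=shot('scene')
for k,x in [('side',d),('scene',c)]:
    r=manip.find_in('clip_tab',x)+manip.find_in('clip',x);print(k,[(np.round(q['rect'],1).tolist(),round(q['conf'],2)) for q in r])
    print(k,'tab top if free',[proj(x,p).round(1).tolist() for p in ([542,98.4,90],[542,98.4,79],[544,73,81])])
save(d,'s5.png')
E
```

```text
[718.8008431   61.11324163  70.17198058] [-4.95612111  0.56077076  8.88983695] [0.03 0.82 1.07 0.   1.25 1.67]
side [([316.6, 277.9, 21.1, 23.3], 0.84), ([313.6, 277.0, 19.5, 22.5], 0.54)]
side tab top if free [[321.2, 279.5], [321.3, 283.6], [322.7, 273.6]]
scene [([330.7, 267.6, 30.3, 26.7], 0.76), ([330.6, 268.4, 34.1, 26.4], 0.83), ([275.2, 258.6, 108.3, 79.3], 0.74)]
scene tab top if free [[352.4, 264.2], [352.1, 269.6], [341.0, 261.7]]
```

>>> {"op": "send_rows", "data": {
  "series": [
    [[0,3,0,-10,0],[0,3,0,-35,0],[0,3,5,-50,0],[0,-10,45,-50,0],[0,-27,90,-50,0],[0,-47,135,-45,0],[0,-67,172,-30,0],[0,-67,176,0,0],[0,-67,176,25,0],[0,-67,176,34,0]]
  ]
}}

```text
clock: 19.8
eef_pos: [638.6, -110.4, 33.5]
eef_rot: [-3.141, 0.004, -0.069]
wrist_force: [-0.3, 0.4, -1.5]
finger_gap: 23.8
```

>>> {"op": "send_rows", "data": {
  "series": [
    [[0,0,0,2,0],[0,0,0,3.5,0],[0,0,0,4.5,0],[0,0,0,5,0],[0,0,0,5,0]]
  ]
}}

```text
clock: 20.3
eef_pos: [640.5, -110.0, 31.5]
eef_rot: [3.141, -0.001, -0.068]
wrist_force: [0.0, 1.1, -2.4]
finger_gap: 23.6
```

>>> {"op": "send_rows", "data": {
  "series": [
    [[0,0,0,0.5,0],[0,0,0,1,0],[0,0,0,1,0],[0.4,0,0,1,0],[0.5,0,0,1,0],[0.5,0,0,1,0],[0.5,0,0,1,0],[0.5,0,0,1,0],[0.5,0,0,1,0],[0.5,0,0,-20,0]]
  ]
}}

```text
clock: 21.3
eef_pos: [638.7, -109.7, 48.5]
eef_rot: [-3.141, 0.005, -0.068]
wrist_force: [-0.2, -0.4, 0.3]
finger_gap: 47.2
```

>>> {"op": "send_rows", "data": {
  "series": [
    [[0.5,0,0,-40,0],[0.5,0,0,-85,0],[0.5,0,0,-130,0],[0.5,0,0,-150,0],[0.5,0,0,-150,0]]
  ]
}}

```text
clock: 21.8
eef_pos: [641.2, -110.3, 204.6]
eef_rot: [3.141, -0.006, -0.068]
wrist_force: [0.1, 0.2, -0.3]
finger_gap: 46.7
```

```bash
python3 go.py 600 100 230 90;
```

```text
[ 641.2 -110.3  204.6] yaw -3.89 -> dx dy dz [ -55.2 -207.   -25.9] turn -93.89 j [-0.23  0.53  1.22 -0.    1.39  1.41] F [ 0.1  0.2 -0.3]
```

>>> {"op": "send_rows", "data": {
  "series": [
    [[0.5,-11,-15,0,-8],[0.5,-22,-30,0,-16],[0.5,-33,-45,0,-24],[0.5,-44,-60,0,-32],[0.5,-55,-75,0,-40],[0.5,-66,-90,0,-48],[0.5,-77,-105,0,-56],[0.5,-88,-120,5,-64],[0.5,-99,-135,10,-72],[0.5,-110,-151,15,-80]]
  ]
}}

```text
clock: 22.8
eef_pos: [539.7, 48.6, 184.2]
eef_rot: [-3.14, 0.001, 1.334]
wrist_force: [1.0, -0.0, 0.3]
finger_gap: 46.6
```

>>> {"op": "send_rows", "data": {
  "series": [
    [[0.5,0,0,0,-7],[0.5,0,0,0,-10],[0.5,0,0,0,-10],[0.5,0,0,0,-10],[0.5,0,0,0,-10]]
  ]
}}

```text
clock: 23.3
eef_pos: [540.6, 48.0, 185.4]
eef_rot: [-3.141, 0.0, 1.501]
wrist_force: [0.2, -0.6, 0.1]
finger_gap: 47.0
```

```bash
python3 go.py 542 98 100 86.1; python3 - <<'E'
from h import *
c=shot('wrist');save(c,'w6.png');np.save('w6.npy',c['P'])
for t in ['clip','clip_tab','tray','wedge']: print(t,[(np.round(q['rect'],1).tolist(),round(q['conf'],2)) for q in manip.find_in(t,c)])
p=proj(c,[543,90,65]);print(p,'pred tab top',proj(c,[542,98.4,90]),'pin top',proj(c,[543.8,72.9,81]))
b=[int(p[0]-66),int(max(0,p[1]-50)),int(p[0]+67),int(max(0,p[1]-50))+100];print(b);save(c,'w6c.png',b,6)
E
```

```text
[540.6  48.  185.4] yaw 86.02 -> dx dy dz [50.  -2.  85.4] turn -0.08 j [0.02 0.31 1.58 0.   1.26 0.09] F [ 0.2 -0.6  0.1]
clip [([294.2, 142.9, 58.7, 72.1], 0.92)]
clip_tab [([297.2, 139.8, 54.9, 79.8], 0.63)]
tray [([171.8, 0.4, 161.5, 44.5], 0.81)]
wedge [([313.0, 337.4, 69.2, 8.0], 0.94)]
[323.69794808 180.1974623 ] pred tab top [321.48439351 171.57590008] pin top [326.35440856 204.95153049]
[257, 130, 390, 230]
```

View pics/w6c.png

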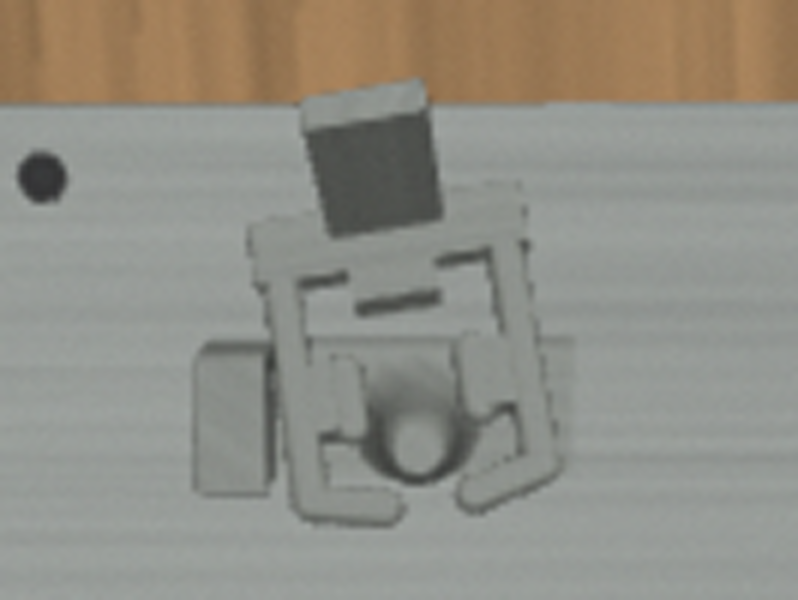

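The crop shows the clip on the cone, yawed about 10°. Its tab (top centre (365,104)) leans outward, so the tab end has dropped. Before touching the clip I check its height and tilt with a PnP fit.

```bash
cat > pnp.py <<'E'
from h import *
c=dict(P=np.load('w6.npy'),f=371.41,cx=323.547,cy=236.449)
cor=[(-28,-8,34,302,102),(-28,8,34,420,82),(-23,8,34,430,108),(-23,-8,34,305,130),(-23,-8,5,330,237),(-23,8,5,440,217),(-28,-19,5,250,225),(-28,19,5,522,183)]
A=np.array(cor,float);ip=A[:,3:]/6+[257,130]
K=np.array([[371.41,0,323.547],[0,371.41,236.449],[0,0,1]])
ok,rv,tv=cv2.solvePnP(A[:,:3],ip,K,None,flags=cv2.SOLVEPNP_SQPNP)
ok,rv,tv=cv2.solvePnP(A[:,:3],ip,K,None,rv,tv,True)
T=np.eye(4);T[:3,:3]=cv2.Rodrigues(rv)[0];T[:3,3]=tv.ravel();W=c['P']@T
pr=cv2.projectPoints(A[:,:3],rv,tv,K,None)[0][:,0]
print('res px',(pr-ip).round(1).tolist());print('origin',W[:3,3].round(1));print(W[:3,:3].round(2))
for n,p in [('tabtop',(-25.5,0,34)),('tabmid',(-25.5,0,25)),('tipL',(19,-12,0)),('tipR',(19,12,0)),('bridge',(-28,0,0))]: print(n,(W@[*p,1])[:3].round(1), ((cv2.projectPoints(np.array([p],float),rv,tv,K,None)[0][0,0]-[257,130])*6).round())
from scipy.spatial.transform import Rotation as R
E
python3 pnp.py
```

```text
Traceback (most recent call last):
  File "pnp.py", line 6, in <module>
    ok,rv,tv=cv2.solvePnP(A[:,:3],ip,K,None,flags=cv2.SOLVEPNP_SQPNP)
             ~~~~~~~~~~~~^^^^^^^^^^^^^^^^^^^^^^^^^^^^^^^^^^^^^^^^^^^^
cv2.error: OpenCV(4.12.0) /io/opencv/modules/calib3d/src/solvepnp.cpp:835: error: (-215:Assertion failed) ( (npoints >= 4) || (npoints == 3 && flags == SOLVEPNP_ITERATIVE && useExtrinsicGuess) || (npoints >= 3 && flags == SOLVEPNP_SQPNP) ) && npoints == std::max(ipoints.checkVector(2, CV_32F), ipoints.checkVector(2, CV_64F)) in function 'solvePnPGeneric'
```

```bash
sed -i 's/A\[:,:3\],ip,K/np.ascontiguousarray(A[:,:3]),np.ascontiguousarray(ip),K/; s/projectPoints(A\[:,:3\]/projectPoints(np.ascontiguousarray(A[:,:3])/' pnp.py; python3 pnp.py
```

```text
res px [[-0.2, -0.6], [0.5, -0.6], [-0.3, 0.6], [0.0, 0.3], [0.3, 0.6], [0.6, 0.9], [0.2, -0.6], [-1.0, -0.7]]
origin [543.6  75.5  46.9]
[[ 0.07  1.   -0.05]
 [-0.84  0.09  0.53]
 [ 0.54  0.01  0.84]]
tabtop [540.1 115.1  61.9] [364. 105.]
tabmid [540.5 110.3  54.3] [371. 142.]
tipL [533.   58.5  57. ] [344. 532.]
tipR [556.9  60.6  57.1] [517. 505.]
bridge [541.7  99.1  31.9] [386. 218.]
```

The fit gives no sideways tilt and the tab end dropped by about 0.56 rad. With the bridge edge resting on the plate, the origin is about 55 mm up, so the clip is free. PnP depth alone reads 8 mm low, which would put the bridge inside the plate. I grip the leaning tab across its width.

>>> {"op": "send_rows", "data": {
  "series": [
    [[0.5,20,-1,0,-4],[0.5,55,-4.3,10,-9.2],[0.5,62.4,-4.3,40,-9.2],[0.5,62.4,-4.3,75,-9.2],[0.5,62.4,-4.3,100,-9.2],[0.5,62.4,-4.3,115,-9.2],[0.5,62.4,-4.3,122,-9.2],[0.5,62.4,-4.3,122,-9.2]]
  ],
  "newtons": 30
}}

```text
clock: 24.35
eef_pos: [540.4, 110.6, 63.5]
eef_rot: [-3.141, 0.0, 1.663]
wrist_force: [-0.0, 0.9, 0.4]
finger_gap: 47.0
```

```bash
python3 go.py 540.6 110.5 63 95.2; python3 - <<'E'
from h import *
d=shot('side');c=shot('scene')
for k,x in [('side',d),('scene',c)]:
    print(k,[(np.round(q['rect'],1).tolist(),round(q['conf'],2)) for q in manip.find_in('clip',x)],'pred tabtop',proj(x,[540.3,114,70]).round(1))
E
```

```text
[540.4 110.6  63.5] yaw 95.3 -> dx dy dz [-0.1  0.2  0.5] turn 0.1 j [0.14 0.47 1.66 0.   1.01 0.04] F [-0.   0.9  0.4]
side [([314.0, 278.0, 19.9, 22.2], 0.84), ([290.8, 215.0, 15.8, 27.4], 0.23)] pred tabtop [320.7 292.8]
scene [([330.0, 271.2, 32.9, 20.6], 0.47)] pred tabtop [359.2 278.4]
```

>>> {"op": "send_rows", "data": {
  "series": [
    [[0.2,0,0,0,0],[0.1,0,0,0,0],[0,0,0,0,0],[0,0,0,0,0],[0,0,0,0,0],[0,0,0,0,0],[0,0,0,0,0],[0,0,0,0,0]]
  ]
}}

```text
clock: 25.35
eef_pos: [540.6, 110.6, 64.0]
eef_rot: [3.142, 0.0, 1.664]
wrist_force: [0.1, 0.2, 1.3]
finger_gap: 15.3
```

>>> {"op": "send_rows", "data": {
  "series": [
    [[0,0,0,-4,0],[0,0,0,-9,0],[0,0,0,-15,0],[0,0,0,-22,0],[0,0,0,-30,0],[0,0,0,-40,0],[0,0,0,-52,0],[0,0,0,-66,0],[0,0,0,-80,0],[0,0,0,-80,0]]
  ]
}}

```text
clock: 26.35
eef_pos: [541.5, 110.8, 146.4]
eef_rot: [3.138, -0.0, 1.664]
wrist_force: [0.4, -0.0, -0.8]
finger_gap: 15.4
```

```bash
python3 go.py 505 275 130 95; python3 - <<'E'
from h import *
for n in ['side','scene','wrist']:
    x=shot(n);save(x,n+'7.png')
    print(n,[(np.round(q['rect'],1).tolist(),round(q['conf'],2)) for q in manip.find_in('clip',x)],manip.find_in('tray',x)[:1], 'tcp',(proj(x,manip.read_state()['eef_pos'])).round())
E
```

```text
[541.5 110.8 146.4] yaw 95.31 -> dx dy dz [166.9 -21.2  16.4] turn 0.31 j [0.14 0.37 1.59 0.   1.18 0.04] F [ 0.4 -0.  -0.8]
side [([286.3, 217.3, 65.6, 34.9], 0.56)] [{'rect': [283.1, 347.3, 91.2, 70.0], 'conf': 0.74}] tcp [320. 263.]
scene [([328.4, 229.7, 35.7, 26.3], 0.72)] [{'rect': [389.8, 308.3, 114.9, 87.3], 'conf': 0.86}] tcp [360. 240.]
wrist [([303.7, 279.4, 41.3, 64.5], 0.8), ([539.7, 120.4, 82.0, 65.5], 0.44), ([292.5, 415.0, 63.9, 15.0], 0.18)] [{'rect': [190.0, 3.5, 195.0, 113.1], 'conf': 0.91}] tcp [325. 289.]
```

>>> {"op": "send_rows", "data": {
  "series": [
    [[0,20,-3,0,0],[0,55,-7,0,0],[0,95,-12,0,0],[0,135,-17,0,0],[0,165,-21,10,0],[0,178,-22,35,0],[0,180,-22,65,0],[0,180,-22,90,0],[0,180,-22,108,0],[0,180,-22,114,0]]
  ]
}}

```text
clock: 27.8
eef_pos: [501.1, 287.4, 27.9]
eef_rot: [-3.139, 0.001, 1.664]
wrist_force: [-0.0, 0.0, 0.2]
finger_gap: 15.4
```

```bash
python3 go.py 503 288 29 95; python3 - <<'E'
from h import *
for n in ['side','scene','wrist']:
    x=shot(n)
    print(n,[(np.round(q['rect'],1).tolist(),round(q['conf'],2)) for q in manip.find_in('clip',x)],manip.find_in('tray',x)[:1])
E
```

```text
[501.1 287.4  27.9] yaw 95.32 -> dx dy dz [ 0.4  1.9 -1.1] turn 0.32 j [ 0.46  0.58  1.59 -0.    0.97  0.36] F [-0.   0.   0.2]
side [([322.9, 370.1, 6.5, 18.6], 0.55), ([241.3, 186.4, 58.6, 28.1], 0.55)] [{'rect': [282.9, 349.7, 88.4, 71.0], 'conf': 0.88}]
scene [([420.5, 330.5, 31.0, 34.4], 0.66)] [{'rect': [392.4, 323.8, 110.5, 73.9], 'conf': 0.77}]
wrist [([302.2, 279.2, 43.7, 64.8], 0.63)] [{'rect': [194.2, 193.3, 271.5, 233.9], 'conf': 0.97}]
```

The clip is inside the tray outline (scene rect (420,330,31,34) within tray (392,324,110,74)). Releasing it and backing up.

>>> {"op": "send_rows", "data": {
  "series": [
    [[0,0,0,0,0],[0.25,0,0,0,0],[0.35,0,0,0,0],[0.35,0,0,0,0],[0.35,0,0,0,0],[0.35,0,0,0,0],[0.35,0,0,0,0],[0.35,0,0,-8,0],[0.35,0,0,-30,0],[0.35,0,0,-70,0]]
  ]
}}

```text
clock: 29.25
eef_pos: [500.9, 287.2, 99.1]
eef_rot: [-3.138, 0.002, 1.664]
wrist_force: [0.6, 0.0, 0.5]
finger_gap: 32.9
```

>>> {"op": "send_rows", "data": {
  "series": [
    [[0.35,-20,0,-40,0],[0.35,-50,0,-80,0],[0.35,-80,0,-110,0],[0.35,-90,0,-120,0],[0.35,-90,0,-120,0],[0.35,-90,0,-120,0]]
  ]
}}

```text
clock: 29.85
eef_pos: [509.9, 198.7, 218.6]
eef_rot: [-3.14, 0.0, 1.663]
wrist_force: [-0.5, 0.2, -0.4]
finger_gap: 32.7
```

```bash
python3 - <<'E'
from h import *
s=manip.read_state();print(s['clock'],s['eef_pos'])
w=shot('wrist');save(w,'w8.png');c=shot('scene');d=shot('side')
for n,x in [('w',w),('scene',c),('side',d)]:
    for t in ['clip','tray','wedge','servo','spool','screwdriver']:
        r=manip.silhouettes(t,x)[:2]
        for q in r:
            yx=np.argwhere(q['pixels']);m=yx.mean(0)[::-1];print(n,t,round(q['conf'],2),np.round(q['rect']).tolist(),m.round().tolist(),ray(x,*m,{'clip':10,'wedge':10,'tray':12}.get(t,10))[:2].round())
E
```

```text
29.85 [509.91267217 198.73902809 218.6222965 ]
w clip 0.72 [304.0, 134.0, 42.0, 44.0] [324.0, 151.0] [504. 261.]
w tray 0.85 [247.0, 72.0, 154.0, 146.0] [320.0, 143.0] [499. 269.]
w servo 0.71 [200.0, 298.0, 20.0, 12.0] [209.0, 304.0] [392.  86.]
w spool 0.91 [513.0, 216.0, 56.0, 51.0] [539.0, 241.0] [739. 190.]
w screwdriver 0.69 [281.0, 290.0, 83.0, 56.0] [323.0, 321.0] [519.  77.]
scene clip 0.91 [418.0, 337.0, 40.0, 31.0] [442.0, 351.0] [508. 267.]
scene tray 0.59 [388.0, 306.0, 117.0, 91.0] [446.0, 351.0] [504. 271.]
scene wedge 0.62 [307.0, 168.0, 62.0, 38.0] [332.0, 190.0] [ 310. -230.]
scene wedge 0.59 [226.0, 239.0, 72.0, 40.0] [254.0, 258.0] [ 603. -110.]
scene servo 0.6 [388.0, 245.0, 24.0, 26.0] [400.0, 259.0] [386.  63.]
scene spool 0.63 [273.0, 375.0, 32.0, 38.0] [289.0, 396.0] [736. 192.]
scene screwdriver 0.79 [115.0, 246.0, 95.0, 20.0] [150.0, 256.0] [ 756. -237.]
side clip 0.76 [316.0, 366.0, 21.0, 23.0] [326.0, 380.0] [503. 266.]
side tray 0.6 [282.0, 348.0, 90.0, 70.0] [329.0, 381.0] [497. 269.]
side wedge 0.87 [423.0, 191.0, 50.0, 59.0] [445.0, 218.0] [ 311. -232.]
side wedge 0.71 [288.0, 217.0, 64.0, 38.0] [313.0, 239.0] [ 601. -107.]
side servo 0.68 [392.0, 290.0, 16.0, 30.0] [401.0, 304.0] [388.  59.]
side spool 0.72 [202.0, 314.0, 26.0, 31.0] [214.0, 331.0] [734. 190.]
side spool 0.3 [256.0, 264.0, 103.0, 56.0] [308.0, 291.0] [578.  55.]
side screwdriver 0.82 [240.0, 185.0, 27.0, 19.0] [255.0, 195.0] [ 775. -249.]
```

All three cameras put the clip near the tray centre and the wedge at about (602,-109) mm, clear of link and tray. The bystanders' rectangles match the start. Handing in.

```bash
python3 -c "
from h import *
print(manip.sign_off())"
```

```text
the job is handed in; nothing more can be done
None
```

The clip is in the steel tray, the wedge is back on the bench, and I handed the job in at about 30 s of the 72 s allowed. No verdict is reported.

**What I did**
- I took the wedge farthest from the base (556 mm, against 421 mm for its look-alike) and slid it flat along the link in fixture +x.
- The near arm of the clip sprang up after a push that reached about 23 N. No clear force drop marked the far arm, but with the wedge about 70 mm from the pin the clip sat level on the tines.
- I drew the wedge out and stood it on the bench at about (602, -109) mm. I then lifted the clip off by its tab and released it in the tray.

**Last checks**
- All three cameras put the clip within about 10 mm of the tray's centre.
- The wedge is well clear of the tray and the link.
- The screwdriver, servo and spool show no visible movement in the fixed cameras.

**What disagreed or was not proven**
- **Clip orientation:** it sat turned about 90° on the pin, with its tab towards the plate's side, not parallel to the fixture as described. Only the boss direction (+x) was possible for the wedge, so it went under the bars from the side and not from the tab side.
- **Push force:** 23 N is above the stated 5 to 15 N. I did not measure the force on the link; the wrist force stayed well under 50 N.
- **Clip height before I touched it:** after the wedge was out, the tab end dropped by about 0.56 rad. A single-camera fit put the clip's origin at 47 mm, which would have placed the bridge inside the plate. With the bridge on the plate it comes to about 55 mm, so I treated the clip as free.
- **Wedge flatness:** I judged this from the release height only; the tilt was not measured.

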